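# Set up a glazing place: hang the pail, bring the red-lidded jar round and hold it

## Task

Get this place at the clay table ready for glazing: first hang the green scrap pail by its wooden grip on the hook and let go of it, then turn the glaze carousel until the red-lidded jar stands right at the yellow pointer on its base. Finish while still gripping the carousel (by a jar lid, say) so that it stays still there; do not let go at the end. Leave the plaster mould, the red dish and the tool box where they are.

Things in the scene. Friction and masses are not known exactly. Their poses are not given: they have to be found in the camera images.
- pail: small green open pail, loose, about 0.16 kg, 84 mm across the rim, 62 mm tall, with a stiff upright steel bail (it does not fold) 86 mm wide between its legs, in the plane of the pail's y and z axes. Origin: centre of the underside; z up.
- pail_grip (a point): centre of the pail's light-wood grip, 125 mm above the pail's underside, at the top of the bail. The grip is a bar 66 mm long along y, 20 mm thick along x, 22 mm high. Below it the bail is open for 52 mm down to the pail's rim. Axes as the pail's.
- hook_stand: fixed steel stand: foot of radius 50 mm, 9 mm thick upright, bent at 180 mm height into a level 9 mm thick round rod that runs 140 mm along the stand's -x axis (roughly towards the robot) and ends in a lip turned up to about 16 mm above the rod's top. The upright does not rise above the rod. Origin: centre of the foot's underside; z up.
- hook_seat (a point): point on the top of the hook's level rod, 184.5 mm above the table, 68 mm from the upright and about 79 mm from the lip's tip. Its -x axis points along the rod to the lip (the free end), +x to the upright. A hung pail's grip lies across the rod, its centre 11 mm above this height.
- caddy_base: fixed round wooden base of the glaze carousel, radius 122 mm, with a yellow pointer block (26 mm square set cornerwise, 30 mm high) standing 142 mm out along its -x axis (the front). Origin: on the turning axis, at table height.
- front_mark (a point): point above the base on the line from its axis to the yellow pointer, 70 mm from the axis, 113 mm above the table: where the centre of the red lid must come.
- carousel: turntable, radius 112 mm, turning freely either way about the base's vertical axis, no stops; friction 0.04 N m, stays where left. Fixed on it: four jars 56 mm across, 90 degrees apart, centres 70 mm from the axis, with fixed round lids 44 mm across, 22 mm high, tops 114 mm above the table: one red, three cream. Low steel hub. Origin: on the axis, 20 mm above the table.
- red_lid (a point): centre of the red lid's top face, 114 mm above the table, on the carousel's own -x axis.
- mould: oval plaster mould, 132 x 84 x 45 mm, loose; leave it alone. Origin: centre of the underside.
- dish: red dish of radius 45 mm with a clay piece in it, 64 mm tall in all, loose; leave it alone. Origin: centre of the underside.
- tool_box: open cardboard box of modelling tools, 75 x 250 x 42 mm (long along its y), loose; leave it alone. Origin: centre of the underside.
Not all that is in view belongs to the job. Leave any purple look-alike of the hook_stand alone. Several things have the shape of the pail; the one meant has the colours described above.

How it is judged (in metres and radians):
On the way:
1. the pail hangs by its grip on the hook's rod and the fingers have let go of it (x of pail_grip in the frame of hook_seat between -0.055 and 0.055 m and y of pail_grip in the frame of hook_seat between -0.03 and 0.03 m and z of pail_grip in the frame of hook_seat between 0.003 and 0.022 m and contact force between pail and hook_stand above 0.4 N and contact force between the fingers and pail below 0.1 N and angle between pail's own z axis and vertical below 0.4 rad), for 0.3 s.
At the end, for the whole second after the job is handed in: Pail hangs released by its grip on the hook rod (grip centre within 55 mm along, 30 mm across and 3 to 22 mm above the seat point, tilt under 0.4 rad); red lid within 10 mm of the front mark; carousel still (under 0.05 rad/s) and the fingers press on it with over 1.5 N (all of step 1 and horizontal distance between red_lid and front_mark below 0.01 m and angular speed of carousel below 0.05 rad/s and contact force between the fingers and carousel above 1.5 N); the arm keeps its last pose, push and grip.
It fails at once if the plaster mould is pushed more than 25 mm from its place (distance of mould from where it was at the start of the episode above 0.025 m).
It fails at once if the red dish is pushed more than 25 mm from its place (distance of dish from where it was at the start of the episode above 0.025 m).
It fails at once if the tool box is pushed more than 25 mm from its place (distance of tool_box from where it was at the start of the episode above 0.025 m).
It also fails if it takes over 64 s, if anything falls off the work surface, if the arm or the gripper's body presses on something with over 40 N, if the wrist force passes 120 N, or if a joint passes its speed limit or range.

## Robot

A 6-joint arm with a two-finger parallel gripper is mounted at the origin on the work surface. World frame = base frame: x ahead of the robot, y to its left, z up, the work surface at z = 0. Lengths are in m, angles in degrees, forces in N, time in s.
With the tool pointing down it reaches from about 0.375 to 0.9 m from the base axis. Payload 3.1 kg.
Tool frame: the origin (TCP) lies at the very end of the fingers, on their centre line; the grasp point (between the pads) lies 19 mm behind it; z points along the fingers, y is the line along which they close (so a half turn about z gives the same grasp; the last joint's range is limited). The gripper opens to 87 mm and grips with 3 to 60 N. Pads are 19 mm wide; open, the fingers measure 117 mm over their backs; the gripper's body (75 mm by 190 mm) begins 51 mm behind the grasp point.
Start: joints at [-79.326, 30.224, 82.088, -0, 67.689, -10.227], TCP at [0.223, -0.584, 0.183] pointing down, gripper open.
Joint ranges: [-176.69, 176.69], [-43.24, 126.21], [12.49, 139.97], [-82, 262], [0, 151.66], [-163.58, 163.58]. Speed limits (degrees/s): [159.86, 159.86, 180, 180, 180, 180].

## Interface

Orientations are given as a 3x3 rotation matrix whose columns are the frame's x, y, z axes.
In Python, from rig import bot gives the robot as it stands.
- The arm moves only by the tool move_arm, never from a script. Its argument "increments" is a list of rows, each an object with "xyz": the shift along the tool's x, y, z in mm, a list of three; "roll": the turn about the tool's z in rad; "grip": the opening in per cent of the stroke, from 0 (shut) to 100 (fully open). A call has 1 to 5 rows; each row shifts and turns the commanded pose from where the row before left it, along the tool's axes as they then stand; what a row does not reach is not made up. A row lasts 1/12 s, in which the tool goes at most 41.7 mm and 7.16 degrees, less where a joint would pass 70% of its speed; a pose out of reach is approached as far as the arm can. A call is refused whole if a number of a shift passes 41.7 or a number of a turn 0.125, either way. A call with a gripper value outside its range is refused whole. The fingers move at their own pace and stop on an object; the grip force is fixed at half the most. Time passes only in rows, so rows that do not move let the fingers close. It gives the time, the measured TCP pose, the force, the opening and the grip force at its end, in the units of the state.
- bot.read_state(): the state, without advancing time (a new reading comes with each control period).
- bot.capture(name): name is "side" or "top" or "wrist"; returns (picture, depth): 400x640x3 uint8, red, green, blue; 400x640 float32, m along the optical axis (not along the pixel's ray), 0 where there is no reading.
- bot.camera_model(name): a dict with "intrinsics" (3x3 intrinsics, pixels), "rvec" (rotation vector, rad) and "tvec" (3), from world to camera coordinates, as OpenCV has them; the wrist camera has in their place "tool_from_camera" (4x4, takes a point from camera to tool coordinates, whose origin is the TCP and whose axes are the flange's). Camera axes: x right, y down, z forward; pixel columns grow to the right and rows downward; lengths in m; the calibration is good to about 2 mm. A picture is of the moment at which its call begins: read the wrist's pose just before it. camera_model takes no time and is no camera call.
- bot.hand_in(): hands the job in; it is judged then, once.
Trained networks look in the newest picture that a camera, given by its name, has taken for a name from the list of things; names that differ only in an ending like _2 or _b are one class to them, and where a whole thing is asked for, a point or a joint stands for the part that bears it (a point fixed in the world has none). Each returns a list of dicts, best first, with "conf" (0 to 1); they miss things now and then, are a little off and sometimes report something else, mostly with a low value. They report only what shows in the picture. A call takes as long as a camera call. They do not tell look-alikes from the thing itself.
- bot.spot_in(label, camera): "at" ([x, y, z] in m, in the coordinates of the camera as it stood for that picture, good to about 4 mm: the middle of the surface that is visible of it).
- bot.trace(label, camera): "mask" (400x640 bool, what is visible of it).
The state is a dict: "time_s": time; "joint_positions": joint angles; "qvel": joint speeds; "tau": joint torques, N m; "position": TCP position; "tcp_rot": TCP orientation; "force": force on the tool from outside, world axes, zero at the start; "moment": the same for the moment, N m; "opening": opening from 0.0 (shut) to 1.0 (fully open); "grasp_force": force on a finger pad.
Only numpy, scipy, OpenCV 4.12 (cv2) and the standard library are available. Lean on these libraries where they do the work, as an engineer would, in place of code of your own. Each camera call takes 0.05 s, during which the arm holds its last target. There are 200 camera calls.

## Working session

There is one attempt and no reset: what is moved stays moved. The work goes in short steps, Python scripts to look and compute and a tool call to move; the robot and the scene stay as the last step left them, time stands still between calls to the robot, and variables do not carry over. Pictures are saved under pics/ and viewed, at most 10 in all, crops included, and the job is handed in when it is done.

Besides the shell and the picture viewer there is one more tool, called as name(argument=value, ...), one argument or row to a line, values as JSON. move_arm: Moves the arm, as the interface text tells. Its arguments: {"type":"object","properties":{"increments":{"type":"array"}},"required":["increments"]}

```bash
mkdir -p pics; cat > h.py <<'E'
import numpy as np, cv2
from rig import bot
def w2c(cam):
    m=bot.camera_model(cam); K=np.array(m["intrinsics"])
    if "rvec" in m:
        R=cv2.Rodrigues(np.array(m["rvec"],float))[0]; t=np.array(m["tvec"],float).ravel()
        return K,R.T,-R.T@t   # cam->world
    s=bot.read_state(); T=np.array(m["tool_from_camera"]); R=np.array(s["tcp_rot"])
    return K,R@T[:3,:3],R@T[:3,3]+np.array(s["position"])
def cloud(cam,d):
    K,R,t=w2c(cam); v,u=np.mgrid[:400,:640]
    P=np.stack([(u-K[0,2])/K[0,0]*d,(v-K[1,2])/K[1,1]*d,d],-1)
    return P@R.T+t
E
python3 - <<'E'
from h import *
print(bot.read_state())
for c in ["side","top"]:
    im,d=bot.capture(c); cv2.imwrite(f"pics/{c}0.png",im[...,::-1]); np.save(f"{c}0.npy",d)
    K,R,t=w2c(c); print(c,t)
    for l in ["pail","pail_grip","hook_stand","caddy_base","carousel","red_lid","mould","dish","tool_box"]:
        print(l,[(round(r["conf"],2),(R@np.array(r["at"])+t).round(3).tolist(), (K@np.array(r["at"])/r["at"][2])[:2].round().tolist()) for r in bot.spot_in(l,c)])
E
```

```text
{'time_s': 0.0, 'joint_positions': array([-7.93264630e+01,  3.02764197e+01,  8.21573561e+01,  9.16020327e-04,
        6.76903967e+01, -1.02284827e+01]), 'qvel': array([ 0.11701736,  0.12363405, -0.0216053 , -0.03457182, -0.06836453,
        0.03373621]), 'tau': array([ 1.57083291e-04, -4.40043247e+01, -1.76588291e+01,  6.32371707e-02,
        5.81593614e-02, -1.61073958e-04]), 'position': array([ 0.22284608, -0.58303432,  0.18249367]), 'tcp_rot': array([[ 9.34194146e-01,  3.56764835e-01, -3.86861225e-04],
       [ 3.56764821e-01, -9.34191798e-01,  2.13245978e-03],
       [ 3.99384079e-04, -2.13014992e-03, -9.99997651e-01]]), 'force': array([ 0.40094897,  0.37579843, -0.07369603]), 'moment': array([0.01676458, 0.04659348, 0.02556143]), 'grasp_force': 0.0, 'opening': 1.003763183236271}
side [0.52887595 0.829087   0.87909013]
pail [(0.76, [0.503, -0.036, 0.041], [341.0, 241.0]), (0.71, [0.376, -0.013, 0.048], [384.0, 246.0])]
pail_grip [(0.89, [0.502, -0.033, 0.047], [341.0, 241.0]), (0.86, [0.378, -0.019, 0.054], [384.0, 243.0])]
hook_stand [(0.97, [0.614, -0.319, 0.011], [309.0, 192.0
[... 565 characters left out ...]
6315]
pail [(0.86, [0.382, -0.015, 0.054], [280.0, 276.0]), (0.68, [0.498, -0.048, 0.049], [289.0, 226.0])]
pail_grip [(0.7, [0.498, -0.047, 0.049], [288.0, 226.0]), (0.7, [0.379, -0.017, 0.05], [281.0, 277.0])]
hook_stand [(0.93, [0.612, -0.318, 0.014], [387.0, 171.0]), (0.7, [0.326, -0.447, 0.016], [458.0, 275.0])]
caddy_base [(0.97, [0.524, 0.213, 0.04], [184.0, 230.0])]
carousel [(0.6, [0.535, 0.218, 0.037], [182.0, 226.0])]
red_lid [(0.8, [0.528, 0.213, 0.038], [184.0, 228.0]), (0.36, [0.611, -0.316, 0.014], [386.0, 171.0])]
mould [(0.87, [0.687, -0.057, 0.048], [284.0, 153.0])]
dish [(0.97, [0.762, 0.111, 0.026], [218.0, 136.0])]
tool_box [(0.81, [0.593, -0.516, 0.02], [464.0, 167.0])]
```

```bash
python3 -c "
import cv2,numpy as np
a=cv2.imread('pics/side0.png');b=cv2.imread('pics/top0.png')
cv2.imwrite('pics/both.png',cv2.resize(np.vstack([a,b]),(480,600)))"
```

```text
(no output)
```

View pics/side0.png

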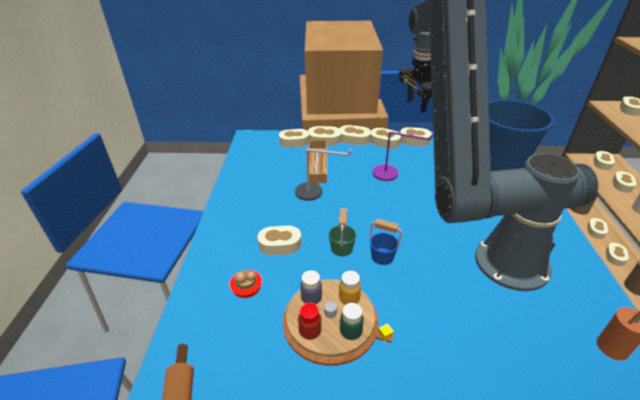

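View pics/top0.png

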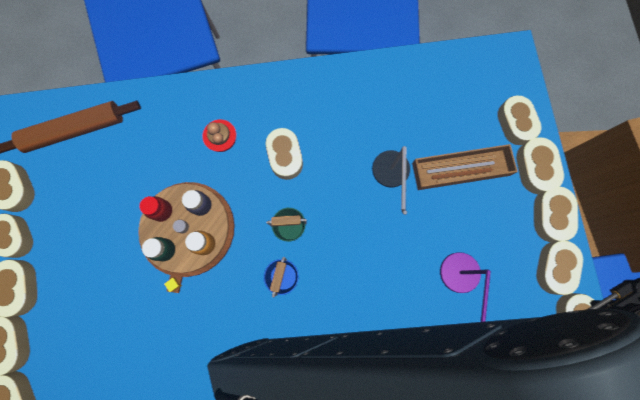

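The side view shows the green pail at (342,240), the blue decoy at (384,246), the grey hook at (309,190)–(350,152), and the carousel at (330,320) with its red lid at (309,312) and yellow pointer at (386,331). In the top view they are the green pail (288,223), grey rod (404,148→212), red lid (152,207) and pointer (172,285). Next I'll measure them precisely.

```bash
python3 - <<'E'
from h import *
for c in ["side","top"]:
    d=np.load(f"{c}0.npy"); P=cloud(c,d); ok=d>0
    im=cv2.imread(f"pics/{c}0.png"); hsv=cv2.cvtColor(im,cv2.COLOR_BGR2HSV); H,S,V=[hsv[...,i].astype(int) for i in range(3)]
    x,y,z=P[...,0],P[...,1],P[...,2]
    def rep(n,m):
        Q=P[m&ok]
        if len(Q)<3: print(c,n,len(Q)); return
        mu=Q.mean(0); lo,hi=np.percentile(Q,[3,97],0); w,v=np.linalg.eigh(np.cov(Q[:,:2].T)); a=v[:,1]
        print(c,n,len(Q),mu.round(4),"lo",lo.round(3),"hi",hi.round(3),"dir",a.round(3), "ang",np.degrees(np.arctan2(a[1],a[0])).round(1))
    near=lambda px,py,r:(np.hypot(x-px,y-py)<r)
    rep("grip",near(.498,-.045,.07)&(z>.11)&(z<.16))
    rep("pail rim",near(.498,-.045,.06)&(z>.052)&(z<.07))
    rep("rod",near(.58,-.33,.2)&(z>.172)&(z<.215))
    rep("rodlow",near(.58,-.33,.2)&(z>.165)&(z<.19))
    rep("foot",near(.612,-.318,.07)&(z>.004)&(z<.02)&(V<110)&(S<150))
    rep("yellow",(H>22)&(H<35)&(S>170)&(V>150)&near(.53,.25,.25))
    rep("redlid",((H<6)|(H>174))&(S>150)&(z>.105)&near(.53,.25,.2))
    rep("lids",(z>.105)&(z<.125)&near(.53,.25,.2))
    rep("hub",(z>.02)&(z<.2)&near(.54,.24,.03))
    q=near(.53,.25,.16)&(z>.012)&(z<.032)&ok&~((H>22)&(H<35)&(S>170)); rep("plate",q)
    # per-lid clusters
    n,l,_,_=cv2.connectedComponentsWithStats(((z>.108)&(z<.122)&near(.53,.25,.2)&ok).astype(np.uint8))
    for i in range(1,n):
        if (l==i).sum()>25: rep(f"lid{i}",l==i)
    rep("blue",near(.38,-.015,.06)&(z>.11)&(z<.16))
    rep("mould",near(.688,-.05,.08)&(z>.03)); rep("obst>.1",(z>.1)&(y>-.6)&(x>.3)&(x<.9)&(y<.1)&(np.hypot(x,y)>.45))
E
```

```text
side grip 144 [ 0.5003 -0.0362  0.1327] lo [ 0.49  -0.076  0.118] hi [ 0.51  -0.004  0.139] dir [0.074 0.997] ang 85.8
side pail rim 164 [ 0.501  -0.0438  0.0588] lo [ 0.461 -0.085  0.053] hi [ 0.538 -0.005  0.065] dir [0.023 1.   ] ang 88.7
side rod 133 [ 0.5431 -0.3125  0.1834] lo [ 0.474 -0.327  0.177] hi [ 0.617 -0.298  0.198] dir [-0.981  0.193] ang 168.8
side rodlow 127 [ 0.552  -0.3142  0.1818] lo [ 0.481 -0.327  0.171] hi [ 0.62  -0.299  0.187] dir [-0.981  0.193] ang 168.9
side foot 342 [ 0.6161 -0.3186  0.0138] lo [ 0.577 -0.365  0.008] hi [ 0.656 -0.28   0.018] dir [0.25  0.968] ang 75.5
side yellow 101 [0.3953 0.2605 0.0293] lo [0.382 0.247 0.021] hi [0.409 0.272 0.033] dir [-0.999 -0.033] ang -178.1
side redlid 265 [0.5794 0.2701 0.1139] lo [0.561 0.249 0.107] hi [0.598 0.288 0.117] dir [-0.017  1.   ] ang 90.9
side lids 999 [0.5308 0.2249 0.1139] lo [0.465 0.151 0.107] hi [0.597 0.286 0.117] dir [-0.453  0.891] ang 116.9
side hub 416 [0.5348 0.2384 0.0455] lo [0.513 0.214 0.033] hi [0.555 0.266 0.076] dir [0.154 0.988] ang 81.1
side plate 856 [0.5174 0.2907 0.0168] lo [
[... 2160 characters left out ...]
ang -146.9
top lid2 286 [0.5807 0.2661 0.1144] lo [0.562 0.247 0.11 ] hi [0.6   0.285 0.117] dir [0.453 0.892] ang 63.1
top lid3 297 [0.4837 0.1655 0.1142] lo [0.465 0.146 0.11 ] hi [0.502 0.184 0.118] dir [0.098 0.995] ang 84.4
top lid4 301 [0.4821 0.264  0.1145] lo [0.463 0.245 0.11 ] hi [0.501 0.284 0.118] dir [0.413 0.911] ang 65.6
top blue 320 [ 0.3793 -0.0157  0.1342] lo [ 0.345 -0.032  0.122] hi [0.414 0.001 0.139] dir [-0.927  0.374] ang 158.0
top mould 1391 [ 0.6891 -0.0556  0.0457] lo [ 0.632 -0.094  0.04 ] hi [ 0.748 -0.017  0.05 ] dir [-0.993 -0.115] ang -173.4
top obst>.1 772 [ 0.4913 -0.2342  0.1585] lo [ 0.309 -0.453  0.116] hi [ 0.618 -0.016  0.187] dir [0.253 0.968] ang 75.4
```

move_arm(
  increments=[
    {"xyz":[0,0,-40],"roll":-0.125,"grip":100},
    {"xyz":[0,0,-40],"roll":-0.125,"grip":100},
    {"xyz":[0,0,0],"roll":-0.125,"grip":100},
    {"xyz":[0,0,0],"roll":-0.125,"grip":100},
    {"xyz":[0,0,0],"roll":-0.125,"grip":100},
  ],
)

```text
time_s: 1.42
position: [0.2231, -0.5843, 0.2648]
tcp_rot: [[0.544, 0.839, 0.0], [0.839, -0.544, -0.002], [-0.002, 0.002, -1.0]]
force: [-0.1, -0.3, -0.9]
opening: 1.002
grasp_force: 0.0
```

move_arm(
  increments=[
    {"xyz":[0,0,0],"roll":-0.125,"grip":100},
    {"xyz":[0,0,0],"roll":-0.125,"grip":100},
    {"xyz":[0,0,0],"roll":-0.125,"grip":100},
    {"xyz":[0,0,0],"roll":-0.125,"grip":100},
    {"xyz":[0,0,0],"roll":-0.008,"grip":100},
  ],
)

```text
time_s: 1.83
position: [0.2229, -0.5838, 0.2635]
tcp_rot: [[0.071, 0.998, -0.0], [0.998, -0.071, 0.0], [0.0, -0.0, -1.0]]
force: [0.0, 0.2, -0.2]
opening: 1.003
grasp_force: 0.0
```

move_arm(
  increments=[
    {"xyz":[37,15.8,0],"roll":0,"grip":100},
    {"xyz":[37,15.8,0],"roll":0,"grip":100},
    {"xyz":[37,15.8,0],"roll":0,"grip":100},
    {"xyz":[37,15.8,0],"roll":0,"grip":100},
    {"xyz":[37,15.8,0],"roll":0,"grip":100},
  ],
)

```text
time_s: 2.25
position: [0.3157, -0.4034, 0.2635]
tcp_rot: [[0.077, 0.997, 0.0], [0.997, -0.077, -0.0], [-0.0, 0.0, -1.0]]
force: [1.2, -0.0, 0.6]
opening: 1.0
grasp_force: 0.0
```

move_arm(
  increments=[
    {"xyz":[37,15.8,0],"roll":0,"grip":100},
    {"xyz":[37,15.8,0],"roll":0,"grip":100},
    {"xyz":[37,15.8,0],"roll":0,"grip":100},
    {"xyz":[37,15.8,0],"roll":0,"grip":100},
    {"xyz":[37,15.8,0],"roll":0,"grip":100},
  ],
)

```text
time_s: 2.67
position: [0.4081, -0.2246, 0.2638]
tcp_rot: [[0.077, 0.997, 0.001], [0.997, -0.077, -0.0], [-0.0, 0.001, -1.0]]
force: [0.8, -0.2, 0.4]
opening: 0.996
grasp_force: 0.0
```

move_arm(
  increments=[
    {"xyz":[37,15.8,0],"roll":0,"grip":100},
    {"xyz":[37,15.8,0],"roll":0,"grip":100},
    {"xyz":[37,15.8,0],"roll":0,"grip":100},
    {"xyz":[0,0,0],"roll":0,"grip":100},
    {"xyz":[0,0,0],"roll":0,"grip":100},
  ],
)

```text
time_s: 3.08
position: [0.4635, -0.1171, 0.2636]
tcp_rot: [[0.07, 0.998, 0.0], [0.998, -0.07, -0.0], [-0.0, 0.0, -1.0]]
force: [-0.0, -0.4, -0.1]
opening: 1.0
grasp_force: 0.0
```

```bash
cat >> h.py <<'E'
def go(target,yang):  # remaining shift in present tool axes (mm) and roll (rad)
    s=bot.read_state(); R=np.array(s["tcp_rot"]); d=np.array(target)-s["position"]
    ya=np.degrees(np.arctan2(R[1,1],R[0,1])); r=(ya-yang+180)%360-180
    print("pos",np.round(s["position"],4),"yang",ya.round(2),"t",s["time_s"],"shift mm",(R.T@d*1000).round(1),"roll",np.radians(r).round(4),"open",s["opening"],"gf",s["grasp_force"],"F",np.round(s["force"],2))
E
python3 - <<'E'
from h import *
im,d=bot.capture("wrist"); cv2.imwrite("pics/w1.png",im[...,::-1]); P=cloud("wrist",d)
x,y,z=P[...,0],P[...,1],P[...,2]
m=(d>0)&(np.hypot(x-.5,y+.045)<.06)&(z>.12)&(z<.15); Q=P[m]
if len(Q)>5:
    w,v=np.linalg.eigh(np.cov(Q[:,:2].T)); a=v[:,1]
    print(len(Q),Q.mean(0).round(4),np.percentile(Q,[1,99],0).round(4),np.degrees(np.arctan2(a[1],a[0])))
go([.5003,-.0455,.117],-4.2)
E
```

```text
1156 [ 0.5    -0.0485  0.135 ] [[ 0.4894 -0.0903  0.1216]
 [ 0.511  -0.0091  0.1382]] 85.76955216512914
pos [ 0.4631 -0.1185  0.2635] yang -4.14 t 3.1333 shift mm [ 75.6  31.9 146.5] roll 0.001 open 1.0008115182627002 gf 0.0 F [-0.25  0.68  0.53]
```

View pics/w1.png

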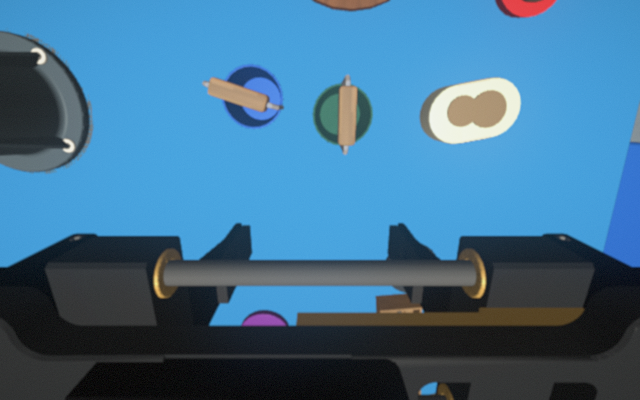

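The wrist view has the green pail at (343,112), its grip running vertically between the fingers, with the blue decoy clear to the left at (250,95). I'll go down onto the green grip.

move_arm(
  increments=[
    {"xyz":[36.7,16.1,0],"roll":0,"grip":100},
    {"xyz":[36.7,16,0],"roll":0,"grip":100},
    {"xyz":[0,0,30],"roll":0,"grip":100},
    {"xyz":[0,0,40],"roll":0,"grip":100},
    {"xyz":[0,0,20],"roll":0,"grip":100},
  ],
)

```text
time_s: 3.55
position: [0.4984, -0.049, 0.1707]
tcp_rot: [[0.076, 0.997, -0.004], [0.997, -0.076, 0.001], [0.0, -0.004, -1.0]]
force: [-0.3, 0.5, -0.6]
opening: 1.001
grasp_force: 0.0
```

```bash
python3 - <<'E'
from h import *
im,d=bot.capture("wrist"); P=cloud("wrist",d)
x,y,z=P[...,0],P[...,1],P[...,2]
m=(d>0)&(np.hypot(x-.5,y+.045)<.06)&(z>.12)&(z<.15); Q=P[m]
if len(Q)>5: print(len(Q),Q.mean(0).round(4),np.percentile(Q,[1,99],0).round(4))
go([.5001,-.0477,.117],-4.2)
E
```

```text
1648 [ 0.4985 -0.0442  0.1325] [[ 0.4875 -0.084   0.1215]
 [ 0.5088 -0.0077  0.135 ]]
pos [ 0.4959 -0.0485  0.1678] yang -4.38 t 3.6 shift mm [ 1.1  4.7 50.8] roll -0.0031 open 0.9987067391968143 gf 0.0 F [-1.27  0.29 -2.38]
```

move_arm(
  increments=[
    {"xyz":[0,0,0],"roll":0,"grip":100},
    {"xyz":[0,0,0],"roll":0,"grip":100},
    {"xyz":[0,0,0],"roll":0,"grip":100},
  ],
)

```text
time_s: 3.85
position: [0.5018, -0.0498, 0.1752]
tcp_rot: [[0.075, 0.997, 0.004], [0.997, -0.075, -0.001], [-0.001, 0.004, -1.0]]
force: [0.1, -0.5, 0.7]
opening: 1.001
grasp_force: 0.0
```

```bash
python3 - <<'E'
from h import *
go([.5001,-.0470,.117],-4.2)
E
```

```text
pos [ 0.5018 -0.0498  0.1752] yang -4.31 t 3.85 shift mm [ 2.7 -2.1 58.2] roll -0.0019 open 1.0010310658584782 gf 0.0 F [ 0.09 -0.47  0.7 ]
```

move_arm(
  increments=[
    {"xyz":[1.5,0,20],"roll":0,"grip":100},
    {"xyz":[0,0,20],"roll":0,"grip":100},
    {"xyz":[0,0,16],"roll":0,"grip":100},
    {"xyz":[0,0,0],"roll":0,"grip":100},
    {"xyz":[0,0,0],"roll":0,"grip":100},
  ],
)

```text
time_s: 4.27
position: [0.5011, -0.0474, 0.1184]
tcp_rot: [[0.074, 0.997, 0.001], [0.997, -0.074, -0.0], [-0.0, 0.001, -1.0]]
force: [-0.0, -0.3, 0.4]
opening: 0.999
grasp_force: 0.0
```

move_arm(
  increments=[
    {"xyz":[0,0,0],"roll":0,"grip":0},
    {"xyz":[0,0,0],"roll":0,"grip":0},
    {"xyz":[0,0,0],"roll":0,"grip":0},
    {"xyz":[0,0,0],"roll":0,"grip":0},
    {"xyz":[0,0,0],"roll":0,"grip":0},
  ],
)

```text
time_s: 4.68
position: [0.5008, -0.0468, 0.118]
tcp_rot: [[0.073, 0.997, 0.001], [0.997, -0.073, -0.0], [-0.0, 0.001, -1.0]]
force: [-0.0, 0.2, 0.0]
opening: 0.705
grasp_force: 0.0
```

move_arm(
  increments=[
    {"xyz":[0,0,0],"roll":0,"grip":0},
    {"xyz":[0,0,0],"roll":0,"grip":0},
    {"xyz":[0,0,0],"roll":0,"grip":0},
    {"xyz":[0,0,0],"roll":0,"grip":0},
    {"xyz":[0,0,0],"roll":0,"grip":0},
  ],
)

```text
time_s: 5.1
position: [0.5004, -0.0467, 0.1174]
tcp_rot: [[0.073, 0.997, -0.0], [0.997, -0.073, 0.0], [0.0, -0.0, -1.0]]
force: [-0.6, 0.6, -0.6]
opening: 0.329
grasp_force: 0.0
```

```bash
python3 - <<'E'
from h import *
go([.5001,-.0470,.117],-4.2)
E
```

```text
pos [ 0.5004 -0.0467  0.1174] yang -4.19 t 5.1 shift mm [-0.3 -0.3  0.4] roll 0.0003 open 0.3288335421238697 gf 0.0 F [-0.6   0.63 -0.57]
```

move_arm(
  increments=[
    {"xyz":[0,0,0],"roll":0,"grip":0},
    {"xyz":[0,0,0],"roll":0,"grip":0},
    {"xyz":[0,0,0],"roll":0,"grip":0},
    {"xyz":[0,0,0],"roll":0,"grip":0},
    {"xyz":[0,0,0],"roll":0,"grip":0},
  ],
)

```text
time_s: 5.52
position: [0.5004, -0.0467, 0.1174]
tcp_rot: [[0.073, 0.997, -0.0], [0.997, -0.073, 0.0], [0.0, -0.0, -1.0]]
force: [0.7, -0.2, 0.8]
opening: 0.017
grasp_force: 0.0
```

move_arm(
  increments=[
    {"xyz":[0,0,-15],"roll":0,"grip":0},
    {"xyz":[0,0,-25],"roll":0,"grip":0},
    {"xyz":[0,0,-30],"roll":0,"grip":0},
    {"xyz":[0,0,-20],"roll":0,"grip":0},
    {"xyz":[0,0,-10],"roll":0,"grip":0},
  ],
)

```text
time_s: 5.93
position: [0.5021, -0.0472, 0.2204]
tcp_rot: [[0.073, 0.997, 0.005], [0.997, -0.073, -0.002], [-0.001, 0.005, -1.0]]
force: [0.1, 0.9, 0.0]
opening: 0.008
grasp_force: 0.0
```

```bash
python3 - <<'E'
from h import *
s=np.array([.5525,-.3155]); u=np.array([-.981,.194])
go([*(s+u*.16),.217],-11.2)
E
```

```text
pos [ 0.5021 -0.0472  0.2204] yang -4.18 t 5.9333 shift mm [-244.4  -89.     3.3] roll 0.1226 open 0.007679175487357896 gf 0.0 F [0.09 0.92 0.02]
```

The fingers closed on nothing, so I'll look.

```bash
python3 - <<'E'
from h import *
a,d=bot.capture("wrist"); P=cloud("wrist",d)
b,d2=bot.capture("side"); P2=cloud("side",d2)
c,d3=bot.capture("top"); P3=cloud("top",d3)
for Q,dd in ((P,d),(P2,d2),(P3,d3)):
    m=(dd>0)&(np.hypot(Q[...,0]-.5,Q[...,1]+.045)<.08)&(Q[...,2]>.105)&(Q[...,2]<.15)
    if m.sum()>5: print(m.sum(),Q[m].mean(0).round(4),np.percentile(Q[m],[2,98],0).round(3))
o=np.hstack([cv2.resize(a,(400,250)),cv2.resize(b[130:330,220:540],(400,250))])
cv2.imwrite("pics/chk.png",o[...,::-1])
E
```

```text
1247 [ 0.5005 -0.044   0.1353] [[ 0.485 -0.084  0.119]
 [ 0.512 -0.006  0.139]]
149 [ 0.4998 -0.0355  0.1321] [[ 0.489 -0.076  0.112]
 [ 0.51  -0.004  0.139]]
54 [ 0.4967 -0.0774  0.1307] [[ 0.49  -0.091  0.117]
 [ 0.508 -0.066  0.138]]
```

View pics/chk.png

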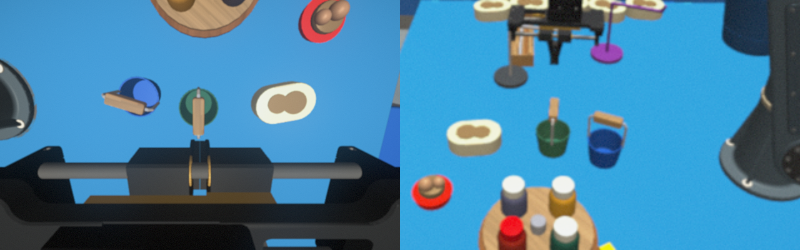

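The pail hasn't moved and the grip is at (198,110) in the wrist half. I'll compare where the fingers really are with the reported TCP.

```bash
python3 - <<'E'
from h import *
for c in ("side","top","wrist"):
    a,d=bot.capture(c); P=cloud(c,d); K,R,t=w2c(c)
    s=bot.read_state(); p=R.T@(np.array(s["position"])-t); q=K@p/p[2]; print(c,"tcp px",q[:2].round(1),"depth",p[2].round(4),s["position"].round(4))
    m=(d>0)&(np.hypot(P[...,0]-.5,P[...,1]+.047)<.1)&(P[...,2]>.17)&(P[...,2]<.3)
    if m.sum()>5:
        Q=P[m]; o=np.argsort(Q[:,2]); vv,uu=np.nonzero(m)
        for f in (0,.02,.1,.3): i=o[int(f*len(o))]; print(m.sum(),Q[i].round(3),uu[i],vv[i])
    u,v=q[:2].round().astype(int)
    print(d[v-6:v+10:3,u-9:u+10:3].round(3))
    if c=="side": cv2.imwrite("pics/z.png",cv2.resize(a[v-70:v+80,u-100:u+100],(800,600))[...,::-1])
E
```

```text
side tcp px [343.2 192.2] depth 1.096 [ 0.5    -0.0466  0.2171]
109 [ 0.499 -0.04   0.256] 344 182
109 [ 0.497 -0.038  0.257] 345 182
109 [ 0.51  -0.037  0.261] 340 181
109 [ 0.502 -0.038  0.27 ] 343 178
[[1.484 1.481 1.481 1.486 1.484 1.483 1.482]
 [1.477 1.47  1.473 1.472 1.47  1.469 1.467]
 [1.46  1.455 1.462 1.459 1.459 1.455 1.451]
 [1.442 1.442 1.444 1.438 1.445 1.445 1.444]
 [1.428 1.433 1.428 1.43  1.429 1.43  1.425]
 [1.417 1.419 1.416 1.413 1.411 1.412 1.413]]
top tcp px [281.4 215.1] depth 0.8242 [ 0.4995 -0.0465  0.2165]
[[0.408 0.409 0.409 0.409 0.409 0.426 0.456]
 [0.408 0.405 0.407 0.407 0.408 0.432 0.461]
 [0.403 0.404 0.405 0.404 0.408 0.436 0.468]
 [0.403 0.403 0.404 0.403 0.414 0.441 0.475]
 [0.4   0.401 0.401 0.401 0.419 0.447 0.479]
 [0.398 0.398 0.398 0.401 0.423 0.453 0.486]]
wrist tcp px [318.4 216.4] depth 0.2159 [ 0.4994 -0.0464  0.2162]
990 [ 0.498 -0.037  0.255] 315 225
990 [ 0.509 -0.037  0.256] 332 224
990 [ 0.506 -0.035  0.261] 328 225
990 [ 0.496 -0.035  0.269] 310 232
[[0.444 0.3   0.299 0.299 0.298 0.3   0.3  ]
 [0.444 0.302 0.3   0.3   0.301 0.301 0.302]
 [0.446 0.303 0.301 0.301 0.301 0.303 0.301]
 [0.447 0.449 0.448 0.312 0.31  0.448 0.447]
 [0.451 0.45  0.45  0.319 0.316 0.45  0.451]
 [0.172 0.175 0.177 0.175 0.176 0.176 0.174]]
```

View pics/z.png

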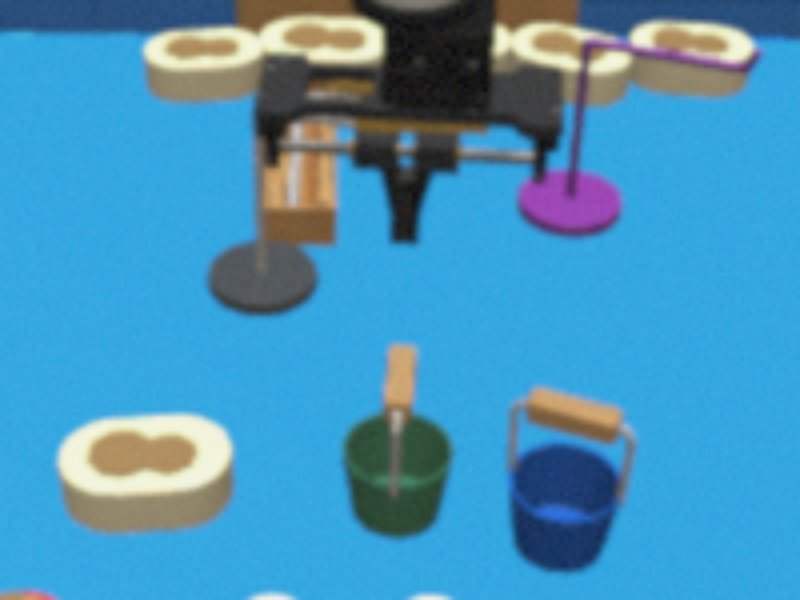

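In this crop the fingertips end at (405,240), while the reported TCP projects to (400,280). The depth agrees: the tips sit at z≈0.255 with the TCP at 0.217. So the real finger ends are about 37 mm short of the stated TCP, and they closed above the grip. I'll retry that much lower, with a depth check just above the grip.

move_arm(
  increments=[
    {"xyz":[0,0,0],"roll":0,"grip":80},
    {"xyz":[0,0,0],"roll":0,"grip":80},
    {"xyz":[0,0,0],"roll":0,"grip":80},
    {"xyz":[0,0,0],"roll":0,"grip":80},
    {"xyz":[0,0,0],"roll":0,"grip":80},
  ],
)

```text
time_s: 6.65
position: [0.5003, -0.0467, 0.2172]
tcp_rot: [[0.073, 0.997, -0.0], [0.997, -0.073, 0.0], [0.0, -0.0, -1.0]]
force: [-1.1, 0.8, 0.1]
opening: 0.299
grasp_force: 0.0
```

move_arm(
  increments=[
    {"xyz":[0,0,20],"roll":0,"grip":80},
    {"xyz":[0,0,20],"roll":0,"grip":80},
    {"xyz":[0,0,10],"roll":0,"grip":80},
    {"xyz":[0,0,0],"roll":0,"grip":80},
    {"xyz":[0,0,0],"roll":0,"grip":80},
  ],
)

```text
time_s: 7.07
position: [0.5002, -0.0467, 0.1671]
tcp_rot: [[0.073, 0.997, -0.001], [0.997, -0.073, 0.0], [0.0, -0.001, -1.0]]
force: [0.0, -0.5, 0.1]
opening: 0.683
grasp_force: 0.0
```

move_arm(
  increments=[
    {"xyz":[0,0,0],"roll":0,"grip":80},
    {"xyz":[0,0,0],"roll":0,"grip":80},
    {"xyz":[0,0,0],"roll":0,"grip":80},
    {"xyz":[0,0,0],"roll":0,"grip":80},
  ],
)

```text
time_s: 7.4
position: [0.5009, -0.0469, 0.1682]
tcp_rot: [[0.073, 0.997, 0.001], [0.997, -0.073, -0.0], [-0.0, 0.002, -1.0]]
force: [0.7, 0.4, 0.3]
opening: 0.795
grasp_force: 0.0
```

```bash
python3 - <<'E'
from h import *
go([.5003,-.047,.08],-4.2); p0=bot.read_state()["position"]
for c in ("side","wrist"):
    a,d=bot.capture(c); P=cloud(c,d)-p0
    R=np.array(bot.read_state()["tcp_rot"]); T=P@R  # tool coords rel. to TCP
    m=(d>0)&(np.abs(T[...,0])<.03)&(np.abs(T[...,1])<.065)&(T[...,2]<-.028)&(T[...,2]>-.07)
    for sgn in (1,-1):
        Q=T[m&(sgn*T[...,1]>.01)]
        if len(Q)>10: print(c,sgn,len(Q),"max z",np.sort(Q[:,2])[-5:].round(4),"x",np.percentile(Q[:,0],[5,95]).round(4),"y",np.percentile(Q[:,1],[5,95]).round(4))
E
```

```text
pos [ 0.5009 -0.0469  0.1682] yang -4.18 t 7.4 shift mm [-0.1 -0.7 88.2] roll 0.0003 open 0.7951995223409352 gf 0.0 F [0.72 0.38 0.26]
side 1 36 max z [-0.0436 -0.0431 -0.0429 -0.0407 -0.0403] x [0.0079 0.0137] y [0.0345 0.0428]
side -1 30 max z [-0.0453 -0.0439 -0.0428 -0.042  -0.0407] x [0.0062 0.0126] y [-0.0432 -0.0351]
wrist 1 711 max z [-0.0388 -0.0388 -0.0386 -0.0384 -0.0376] x [-0.0044  0.0115] y [0.0351 0.0435]
wrist -1 709 max z [-0.0388 -0.0387 -0.0387 -0.0387 -0.0383] x [-0.0044  0.0113] y [-0.0425 -0.034 ]
```

The offset is confirmed: the finger ends are 38 mm behind the reported TCP.

move_arm(
  increments=[
    {"xyz":[0,0,20],"roll":0,"grip":80},
    {"xyz":[0,0,25],"roll":0,"grip":80},
    {"xyz":[0,0,25],"roll":0,"grip":80},
    {"xyz":[0,0,18],"roll":0,"grip":80},
    {"xyz":[0,0,0],"roll":0,"grip":80},
  ],
)

```text
time_s: 7.92
position: [0.4978, -0.046, 0.0766]
tcp_rot: [[0.073, 0.997, -0.007], [0.997, -0.073, 0.002], [0.002, -0.007, -1.0]]
force: [-0.3, 0.1, -0.2]
opening: 0.797
grasp_force: 0.0
```

move_arm(
  increments=[
    {"xyz":[0,0,0],"roll":0,"grip":0},
    {"xyz":[0,0,0],"roll":0,"grip":0},
    {"xyz":[0,0,0],"roll":0,"grip":0},
    {"xyz":[0,0,0],"roll":0,"grip":0},
    {"xyz":[0,0,0],"roll":0,"grip":0},
  ],
)

```text
time_s: 8.33
position: [0.5012, -0.0469, 0.0805]
tcp_rot: [[0.073, 0.997, 0.002], [0.997, -0.073, -0.001], [-0.001, 0.002, -1.0]]
force: [0.2, 0.8, -1.6]
opening: 0.511
grasp_force: 0.0
```

move_arm(
  increments=[
    {"xyz":[0,0,0],"roll":0,"grip":0},
    {"xyz":[0,0,0],"roll":0,"grip":0},
    {"xyz":[0,0,0],"roll":0,"grip":0},
    {"xyz":[0,0,0],"roll":0,"grip":0},
    {"xyz":[0,0,0],"roll":0,"grip":0},
  ],
)

```text
time_s: 8.75
position: [0.5004, -0.0468, 0.0796]
tcp_rot: [[0.073, 0.997, -0.0], [0.997, -0.073, -0.0], [-0.0, -0.0, -1.0]]
force: [0.4, -0.3, 1.0]
opening: 0.232
grasp_force: 30.0
```

move_arm(
  increments=[
    {"xyz":[0,0,-10],"roll":0,"grip":0},
    {"xyz":[0,0,-25],"roll":0,"grip":0},
    {"xyz":[0,0,-30],"roll":0,"grip":0},
    {"xyz":[0,0,-25],"roll":0.061,"grip":0},
    {"xyz":[0,0,-10],"roll":0.061,"grip":0},
  ],
)

```text
time_s: 9.17
position: [0.5023, -0.0472, 0.1832]
tcp_rot: [[0.196, 0.98, 0.006], [0.981, -0.196, -0.002], [-0.001, 0.006, -1.0]]
force: [0.9, 0.2, -1.9]
opening: 0.226
grasp_force: 30.0
```

move_arm(
  increments=[
    {"xyz":[0,0,0],"roll":0,"grip":0},
    {"xyz":[0,0,0],"roll":0,"grip":0},
    {"xyz":[0,0,0],"roll":0,"grip":0},
    {"xyz":[0,0,0],"roll":0,"grip":0},
  ],
)

```text
time_s: 9.5
position: [0.4992, -0.0464, 0.1782]
tcp_rot: [[0.193, 0.981, -0.003], [0.981, -0.193, 0.001], [0.0, -0.003, -1.0]]
force: [0.4, -0.7, -1.5]
opening: 0.229
grasp_force: 30.0
```

```bash
python3 - <<'E'
from h import *
s=np.array([.5525,-.3155]); u=np.array([-.981,.194])
go([*(s+u*.13),.1795],-11.2); go([*s,.1795],-11.2)
E
```

```text
pos [ 0.4992 -0.0464  0.1782] yang -11.12 t 9.5 shift mm [-253.6  -25.7   -1.3] roll 0.0013 open 0.22873999389868263 gf 29.99819666147232 F [ 0.42 -0.68 -1.53]
pos [ 0.4992 -0.0464  0.1782] yang -11.12 t 9.5 shift mm [-253.8  104.3   -1.8] roll 0.0013 open 0.22873999389868263 gf 29.99819666147232 F [ 0.42 -0.68 -1.53]
```

The pail is lifted (about 1.5 N). Next is the carry to in front of the lip.

move_arm(
  increments=[
    {"xyz":[-15,-3,0],"roll":0,"grip":0},
    {"xyz":[-28,-3,0],"roll":0,"grip":0},
    {"xyz":[-32,-3,0],"roll":0,"grip":0},
    {"xyz":[-32,-3,0],"roll":0,"grip":0},
    {"xyz":[-32,-3,0],"roll":0,"grip":0},
  ],
)

```text
time_s: 9.92
position: [0.4575, -0.1807, 0.1782]
tcp_rot: [[0.192, 0.981, -0.002], [0.981, -0.192, 0.002], [0.001, -0.003, -1.0]]
force: [0.3, 0.0, -1.6]
opening: 0.229
grasp_force: 30.0
```

move_arm(
  increments=[
    {"xyz":[-32,-3,0],"roll":0,"grip":0},
    {"xyz":[-32,-3,0],"roll":0,"grip":0},
    {"xyz":[-25,-3,0],"roll":0,"grip":0},
    {"xyz":[-17,-3,0],"roll":0,"grip":0},
    {"xyz":[-8.5,0,0],"roll":0,"grip":0},
  ],
)

```text
time_s: 10.33
position: [0.4234, -0.2921, 0.1782]
tcp_rot: [[0.196, 0.981, -0.002], [0.981, -0.196, 0.001], [0.001, -0.002, -1.0]]
force: [-0.3, -0.2, -1.6]
opening: 0.227
grasp_force: 30.0
```

move_arm(
  increments=[
    {"xyz":[0,0,0],"roll":0,"grip":0},
    {"xyz":[0,0,0],"roll":0,"grip":0},
    {"xyz":[0,0,0],"roll":0,"grip":0},
    {"xyz":[0,0,0],"roll":0,"grip":0},
    {"xyz":[0,0,0],"roll":0,"grip":0},
  ],
)

```text
time_s: 10.75
position: [0.4251, -0.2889, 0.1794]
tcp_rot: [[0.192, 0.981, -0.0], [0.981, -0.192, 0.001], [0.001, -0.0, -1.0]]
force: [0.1, 0.3, -1.4]
opening: 0.227
grasp_force: 30.0
```

```bash
python3 - <<'E'
from h import *
s=np.array([.5525,-.3155]); u=np.array([-.981,.194]); n=np.array([.194,.981])
go([*(s+u*.13),.1795],-11.2)
ims=[]
for c in ("side","wrist","top"):
    a,d=bot.capture(c); P=cloud(c,d); ims.append(a); go([*s,.1795],-11.2)
    A=(P[...,:2]-s)@u; B=(P[...,:2]-s)@n; z=P[...,2]
    m=(d>0)&(np.abs(B)<.02)&(A>-.07)&(A<.085)&(z>.17)&(z<.215)
    for lo,hi in ((-.06,-.02),(-.02,.03),(.03,.068),(.068,.085)):
        k=m&(A>lo)&(A<hi)
        if k.sum()>3: print(c,lo,k.sum(),"across",B[k].mean().round(4),"z",np.percentile(z[k],[5,50,95]).round(4),"Amax",A[k].max().round(3))
    k=(d>0)&(A>.09)&(A<.18)&(z>.14)&(z<.245)
    for l,h in ((.14,.16),(.16,.18),(.18,.2),(.2,.22),(.22,.245)):
        q=k&(z>l)&(z<h)
        if q.sum()>3: print(c,"pail z",l,q.sum(),"A",np.percentile(A[q],[3,97]).round(3),"B",np.percentile(B[q],[3,97]).round(3))
o=np.hstack([cv2.resize(ims[0][100:260,200:456],(400,250)),cv2.resize(ims[1],(400,250))])
cv2.imwrite("pics/pre.png",o[...,::-1])
E
```

```text
pos [ 0.4251 -0.2889  0.1794] yang -11.07 t 10.75 shift mm [-1.4  0.2 -0.1] roll 0.0022 open 0.22658191006896872 gf 29.998187720775604 F [ 0.05  0.28 -1.39]
pos [ 0.4251 -0.2891  0.1795] yang -11.08 t 10.8 shift mm [-1.400e+00  1.301e+02 -1.000e-01] roll 0.0021 open 0.2262728298168399 gf 29.998386204242706 F [ 0.3   0.57 -1.72]
side -0.06 33 across 0.0001 z [0.178  0.1814 0.1855] Amax -0.021
side -0.02 40 across 0.0005 z [0.1782 0.1821 0.1858] Amax 0.03
side 0.03 30 across 0.0001 z [0.1768 0.1829 0.1846] Amax 0.067
side 0.068 20 across 0.0002 z [0.1771 0.1914 0.1992] Amax 0.083
side pail z 0.14 221 A [0.094 0.166] B [-0.038  0.041]
side pail z 0.16 65 A [0.093 0.169] B [-0.04   0.045]
side pail z 0.18 11 A [0.128 0.132] B [0.041 0.046]
side pail z 0.2 14 A [0.124 0.137] B [0.032 0.049]
side pail z 0.22 168 A [0.097 0.147] B [-1.564  0.036]
pos [ 0.4251 -0.2893  0.1795] yang -11.09 t 10.85 shift mm [ -1.2 130.1   0. ] roll 0.0019 open 0.22387911190092438 gf 29.99826818704605 F [-0.25  0.1  -0.47]
wrist -0.06 635 across -0.0008 z [0.1813 0.1843 0.1857] Amax -0.02
wrist -0.02 785 across -0.001 z [0.1806 0.1843 0.1857] Amax 0.03
wrist 0.03 603 across -0.0012 z [0.1799 0.1843 0.1857] Amax 0.068
wrist 0.068 251 across -0.0005 z [0.1819 0.1957 0.2011] Amax 0.083
wrist pail z 0.14 780 A [0.092 0.167] B [-0.023  0.038]
wrist pail z 0.16 798 A [0.091 0.169] B [-0.025  0.042]
wrist pail z 0.18 35 A [0.127 0.132] B [0.043 0.045]
wrist pail z 0.2 98 A [0.115 0.145] B [0.01  0.046]
wrist pail z 0.22 3618 A [0.114 0.145] B [-0.029  0.039]
pos [ 0.4251 -0.2896  0.1796] yang -11.11 t 10.9 shift mm [-9.0e-01  1.3e+02  1.0e-01] roll 0.0016 open 0.22901350444651675 gf 29.998315572738647 F [-0.62 -0.41 -1.36]
top -0.06 73 across -0.0004 z [0.1816 0.1837 0.1861] Amax -0.021
top -0.02 32 across -0.0003 z [0.1802 0.1834 0.1859] Amax -0.005
top 0.03 6 across 0.0029 z [0.1803 0.1819 0.1831] Amax 0.046
```

View pics/pre.png

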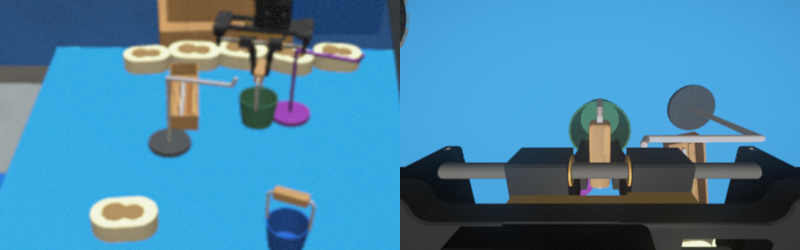

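The held pail faces the lip, square and centred: left half, pail at (258,100) and lip at (235,80). The rod clears between rim and grip, so I'll slide it on.

move_arm(
  increments=[
    {"xyz":[-1,10,0],"roll":0,"grip":0},
    {"xyz":[0,18,0],"roll":0,"grip":0},
    {"xyz":[0,20,0],"roll":0,"grip":0},
    {"xyz":[0,20,0],"roll":0,"grip":0},
    {"xyz":[0,20,0],"roll":0,"grip":0},
  ],
)

```text
time_s: 11.32
position: [0.5127, -0.3086, 0.1796]
tcp_rot: [[0.194, 0.981, 0.001], [0.981, -0.194, -0.0], [-0.0, 0.001, -1.0]]
force: [-0.0, -0.5, -1.5]
opening: 0.23
grasp_force: 30.0
```

move_arm(
  increments=[
    {"xyz":[0,18,0],"roll":0,"grip":0},
    {"xyz":[0,14,0],"roll":0,"grip":0},
    {"xyz":[0,8,0],"roll":0,"grip":0},
    {"xyz":[0,0,0],"roll":0,"grip":0},
    {"xyz":[0,0,0],"roll":0,"grip":0},
  ],
)

```text
time_s: 11.73
position: [0.55, -0.3156, 0.179]
tcp_rot: [[0.193, 0.981, -0.001], [0.981, -0.193, 0.001], [0.0, -0.001, -1.0]]
force: [-0.6, 0.9, -2.2]
opening: 0.227
grasp_force: 30.0
```

move_arm(
  increments=[
    {"xyz":[0,0,8],"roll":0,"grip":0},
    {"xyz":[0,0,8],"roll":0,"grip":0},
    {"xyz":[0,0,6],"roll":0,"grip":0},
    {"xyz":[0,0,4],"roll":0,"grip":0},
    {"xyz":[0,0,0],"roll":0,"grip":0},
  ],
)

```text
time_s: 12.15
position: [0.5489, -0.3153, 0.1518]
tcp_rot: [[0.194, 0.981, -0.003], [0.981, -0.194, 0.002], [0.002, -0.003, -1.0]]
force: [0.2, 0.2, -1.8]
opening: 0.228
grasp_force: 30.0
```

move_arm(
  increments=[
    {"xyz":[0,0,1],"roll":0,"grip":0},
    {"xyz":[0,0,1],"roll":0,"grip":0},
    {"xyz":[0,0,1],"roll":0,"grip":0},
    {"xyz":[0,0,0],"roll":0,"grip":0},
    {"xyz":[0,0,0],"roll":0,"grip":0},
  ],
)

```text
time_s: 12.57
position: [0.5503, -0.3161, 0.1506]
tcp_rot: [[0.194, 0.981, 0.0], [0.981, -0.194, -0.0], [-0.0, 0.0, -1.0]]
force: [0.1, -0.2, -1.2]
opening: 0.228
grasp_force: 30.0
```

```bash
python3 - <<'E'
from h import *
s=np.array([.5525,-.3155]); go([*s,.15],-11.2)
E
```

```text
pos [ 0.5503 -0.3161  0.1506] yang -11.17 t 12.5667 shift mm [1.  2.1 0.6] roll 0.0005 open 0.22789221758940956 gf 29.998194873332977 F [ 0.09 -0.17 -1.17]
```

move_arm(
  increments=[
    {"xyz":[0,0,1],"roll":0,"grip":0},
    {"xyz":[0,0,0],"roll":0,"grip":0},
    {"xyz":[0,0,0],"roll":0,"grip":0},
    {"xyz":[0,0,0],"roll":0,"grip":0},
  ],
)

```text
time_s: 12.9
position: [0.5504, -0.3162, 0.15]
tcp_rot: [[0.194, 0.981, 0.001], [0.981, -0.194, -0.001], [-0.0, 0.001, -1.0]]
force: [-0.1, 0.4, 1.4]
opening: 0.226
grasp_force: 30.0
```

move_arm(
  increments=[
    {"xyz":[0,0,0],"roll":0,"grip":60},
    {"xyz":[0,0,0],"roll":0,"grip":60},
    {"xyz":[0,0,0],"roll":0,"grip":60},
    {"xyz":[0,0,0],"roll":0,"grip":60},
    {"xyz":[0,0,0],"roll":0,"grip":60},
  ],
)

```text
time_s: 13.32
position: [0.5502, -0.316, 0.1493]
tcp_rot: [[0.194, 0.981, -0.0], [0.981, -0.194, 0.0], [0.0, -0.0, -1.0]]
force: [0.1, -0.0, 1.4]
opening: 0.52
grasp_force: 0.0
```

move_arm(
  increments=[
    {"xyz":[0,0,0],"roll":0,"grip":60},
    {"xyz":[0,0,0],"roll":0,"grip":60},
    {"xyz":[0,0,-10],"roll":0,"grip":60},
    {"xyz":[0,0,-20],"roll":0,"grip":60},
    {"xyz":[0,0,-30],"roll":0,"grip":60},
  ],
)

```text
time_s: 13.73
position: [0.5485, -0.3147, 0.2079]
tcp_rot: [[0.194, 0.981, -0.005], [0.981, -0.194, 0.004], [0.003, -0.006, -1.0]]
force: [0.0, -0.3, 0.9]
opening: 0.596
grasp_force: 0.0
```

```bash
python3 - <<'E'
from h import *
s=np.array([.5525,-.3155]); u=np.array([-.981,.194]); n=np.array([.194,.981])
for c in ("side","wrist"):
    a,d=bot.capture(c); P=cloud(c,d)
    A=(P[...,:2]-s)@u; B=(P[...,:2]-s)@n; z=P[...,2]
    for l,h in ((.12,.136),(.15,.17),(.186,.2),(.2,.211)):
        q=(d>0)&(abs(A)<.06)&(abs(B)<.06)&(z>l)&(z<h)
        if q.sum()>3: print(c,l,q.sum(),"A",np.percentile(A[q],[3,50,97]).round(3),"B",np.percentile(B[q],[3,97]).round(3))
    if c=="side": o=a
axis=np.array([.532,.217]); go([.5803,.2655,.07],46)
cv2.imwrite("pics/hung.png",cv2.resize(o[100:260,200:456],(512,320))[...,::-1])
E
```

```text
side 0.12 172 A [-0.036  0.001  0.04 ] B [-0.042  0.04 ]
side 0.15 6 A [0.002 0.002 0.003] B [-0.032  0.045]
side 0.186 40 A [-0.044  0.006  0.012] B [-0.021  0.041]
side 0.2 70 A [-0.006  0.004  0.012] B [-0.027  0.031]
wrist 0.12 829 A [-0.039  0.001  0.04 ] B [-0.039  0.037]
wrist 0.15 15 A [-0.002  0.     0.003] B [0.04  0.043]
wrist 0.186 204 A [-0.007  0.     0.008] B [-0.044  0.042]
wrist 0.2 1862 A [-0.009  0.     0.01 ] B [-0.032  0.029]
pos [ 0.5533 -0.3184  0.2155] yang -11.16 t 13.8333 shift mm [578.9 -88.1 141.5] roll -0.9977 open 0.6005510388180179 gf 0.0 F [ 0.15 -0.97  0.92]
```

View pics/hung.png

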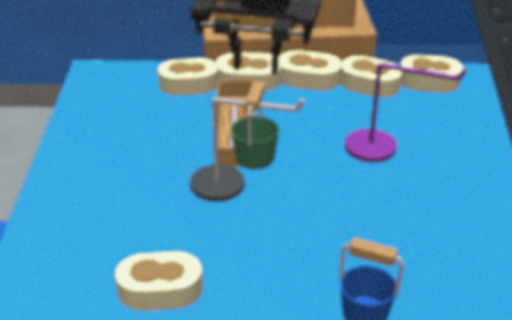

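The green pail hangs from the rod at (250,135), about 0–2 mm from the seat point. Next, the carousel.

move_arm(
  increments=[
    {"xyz":[0,0,-10],"roll":-0.125,"grip":100},
    {"xyz":[0,0,0],"roll":-0.125,"grip":100},
    {"xyz":[0,0,0],"roll":-0.125,"grip":100},
    {"xyz":[0,0,0],"roll":-0.125,"grip":100},
    {"xyz":[0,0,0],"roll":-0.125,"grip":100},
  ],
)

```text
time_s: 14.25
position: [0.5501, -0.3159, 0.2198]
tcp_rot: [[-0.422, 0.906, 0.0], [0.906, 0.422, -0.0], [-0.0, 0.0, -1.0]]
force: [-0.3, -0.2, -0.2]
opening: 0.893
grasp_force: 0.0
```

move_arm(
  increments=[
    {"xyz":[0,0,0],"roll":-0.125,"grip":100},
    {"xyz":[0,0,0],"roll":-0.125,"grip":100},
    {"xyz":[0,0,0],"roll":-0.123,"grip":100},
    {"xyz":[15,17,0],"roll":0,"grip":100},
    {"xyz":[25.6,29.4,0],"roll":0,"grip":100},
  ],
)

```text
time_s: 14.67
position: [0.5535, -0.2578, 0.2195]
tcp_rot: [[-0.716, 0.698, 0.002], [0.698, 0.716, -0.003], [-0.003, -0.001, -1.0]]
force: [0.8, 0.9, -0.1]
opening: 1.001
grasp_force: 0.0
```

move_arm(
  increments=[
    {"xyz":[25.6,29.4,0],"roll":0,"grip":100},
    {"xyz":[25.6,29.4,0],"roll":0,"grip":100},
    {"xyz":[25.6,29.4,0],"roll":0,"grip":100},
    {"xyz":[25.6,29.4,0],"roll":0,"grip":100},
    {"xyz":[25.6,29.4,0],"roll":0,"grip":100},
  ],
)

```text
time_s: 15.08
position: [0.563, -0.058, 0.2199]
tcp_rot: [[-0.719, 0.695, 0.001], [0.695, 0.719, -0.0], [-0.0, 0.0, -1.0]]
force: [-0.2, 0.5, -0.3]
opening: 1.002
grasp_force: 0.0
```

move_arm(
  increments=[
    {"xyz":[25.6,29.4,0],"roll":0,"grip":100},
    {"xyz":[25.6,29.4,0],"roll":0,"grip":100},
    {"xyz":[25.6,29.4,0],"roll":0,"grip":100},
    {"xyz":[25.6,29.4,0],"roll":0,"grip":100},
    {"xyz":[20,22,0],"roll":0,"grip":100},
  ],
)

```text
time_s: 15.5
position: [0.5718, 0.1288, 0.2199]
tcp_rot: [[-0.72, 0.694, 0.001], [0.694, 0.72, 0.001], [0.0, 0.001, -1.0]]
force: [0.6, 0.2, 0.3]
opening: 0.996
grasp_force: 0.0
```

move_arm(
  increments=[
    {"xyz":[10,11,0],"roll":0,"grip":100},
    {"xyz":[0,0,0],"roll":0,"grip":100},
    {"xyz":[0,0,0],"roll":0,"grip":100},
    {"xyz":[0,0,0],"roll":0,"grip":100},
    {"xyz":[0,0,0],"roll":0,"grip":100},
  ],
)

```text
time_s: 15.92
position: [0.5726, 0.1392, 0.2195]
tcp_rot: [[-0.718, 0.696, -0.0], [0.696, 0.718, -0.0], [-0.0, -0.0, -1.0]]
force: [0.0, -1.1, 1.1]
opening: 0.999
grasp_force: 0.0
```

```bash
cat > lids.py <<'E'
from h import *
def lids(c):
    a,d=bot.capture(c); P=cloud(c,d); x,y,z=np.moveaxis(P,-1,0)
    hsv=cv2.cvtColor(a,cv2.COLOR_RGB2HSV); H,S,V=[hsv[...,i].astype(int) for i in range(3)]
    n,l,_,_=cv2.connectedComponentsWithStats(((z>.109)&(z<.12)&(np.hypot(x-.532,y-.217)<.12)&(d>0)).astype(np.uint8))
    for i in range(1,n):
        k=l==i
        if k.sum()<50: continue
        (cx,cy),r=cv2.minEnclosingCircle(P[k][:,:2].astype(np.float32)*1000)
        red=(((H[k]<8)|(H[k]>172))&(S[k]>140)).mean()
        print(c,"lid",k.sum(),"mean",P[k].mean(0).round(4),"circ",round(cx,1),round(cy,1),round(r,1),"red",red.round(2))
    k=(H>22)&(H<35)&(S>170)&(V>130)&(np.hypot(x-.396,y-.256)<.05)&(z>.026)
    if k.sum()>5:
        (cx,cy),r=cv2.minEnclosingCircle(P[k][:,:2].astype(np.float32)*1000); print(c,"yellow",k.sum(),P[k].mean(0).round(4),round(cx,1),round(cy,1),round(r,1))
    return a
E
python3 - <<'E'
from lids import *
for c in ("wrist","side","top"): lids(c)
go([.5803,.2672,.07],46)
E
```

```text
wrist lid 1756 mean [0.4824 0.2638 0.1145] circ 482.4 264.0 21.9 red 0.0
wrist lid 1405 mean [0.4841 0.1658 0.1145] circ 484.3 165.4 21.8 red 0.0
wrist lid 1432 mean [0.5805 0.2655 0.1145] circ 581.2 265.6 21.8 red 0.98
wrist lid 1164 mean [0.5822 0.1674 0.1145] circ 583.2 167.0 22.0 red 0.0
side lid 206 mean [0.5815 0.1704 0.1142] circ 581.3 168.6 22.5 red 0.0
side lid 209 mean [0.483  0.1687 0.1146] circ 483.0 167.3 23.1 red 0.0
side lid 252 mean [0.58   0.2688 0.1147] circ 580.3 267.2 22.0 red 0.98
side lid 260 mean [0.4812 0.267  0.1146] circ 480.6 264.9 22.7 red 0.0
side yellow 90 [0.3958 0.2595 0.0304] 395.4 257.3 16.0
top lid 83 mean [0.5759 0.2542 0.1142] circ 575.7 255.8 15.8 red 1.0
top lid 292 mean [0.4837 0.1657 0.1146] circ 484.0 166.3 21.7 red 0.0
top lid 272 mean [0.4815 0.2627 0.1144] circ 481.8 265.0 22.4 red 0.0
top yellow 90 [0.3962 0.2535 0.0305] 397.2 254.8 14.7
pos [0.5727 0.1393 0.2195] yang 45.9 t 16.0667 shift mm [ 83.5  97.1 149.5] roll -0.0017 open 1.0004563686774544 gf 0.0 F [-0.8   1.24 -0.1 ]
```

move_arm(
  increments=[
    {"xyz":[25,30,0],"roll":0,"grip":100},
    {"xyz":[30,36,0],"roll":0,"grip":100},
    {"xyz":[18.2,20,0],"roll":0,"grip":100},
    {"xyz":[9,10.3,10],"roll":0,"grip":100},
    {"xyz":[0,0,30],"roll":-0.002,"grip":100},
  ],
)

```text
time_s: 16.48
position: [0.5838, 0.2652, 0.1832]
tcp_rot: [[-0.723, 0.691, 0.011], [0.691, 0.723, 0.004], [-0.006, 0.01, -1.0]]
force: [0.2, 0.5, -0.2]
opening: 1.001
grasp_force: 0.0
```

move_arm(
  increments=[
    {"xyz":[0,0,20],"roll":0,"grip":100},
    {"xyz":[0,0,0],"roll":0,"grip":100},
    {"xyz":[0,0,0],"roll":0,"grip":100},
    {"xyz":[0,0,0],"roll":0,"grip":100},
    {"xyz":[0,0,0],"roll":0,"grip":100},
  ],
)

```text
time_s: 16.9
position: [0.5814, 0.2613, 0.1611]
tcp_rot: [[-0.72, 0.694, 0.003], [0.694, 0.72, 0.001], [-0.002, 0.003, -1.0]]
force: [-0.3, -0.4, 0.0]
opening: 0.998
grasp_force: 0.0
```

```bash
python3 - <<'E'
from lids import *
lids("wrist")
go([.5807,.2657,.059],46)
E
```

```text
wrist lid 2121 mean [0.4825 0.2652 0.1146] circ 482.5 264.5 21.9 red 0.0
wrist lid 1755 mean [0.4843 0.1673 0.1144] circ 484.1 165.8 22.0 red 0.0
wrist lid 1673 mean [0.5804 0.267  0.1146] circ 581.1 266.4 21.9 red 0.99
wrist lid 373 mean [0.5819 0.182  0.114 ] circ 582.6 182.6 15.5 red 0.0
pos [0.5813 0.2614 0.1612] yang 46.07 t 16.95 shift mm [  3.6   2.4 102.2] roll 0.0013 open 0.9994877195376588 gf 0.0 F [-0.3  -0.07 -0.29]
```

move_arm(
  increments=[
    {"xyz":[3.5,2.5,15],"roll":0,"grip":100},
    {"xyz":[0,0,25],"roll":0,"grip":100},
    {"xyz":[0,0,25],"roll":0,"grip":100},
    {"xyz":[0,0,12],"roll":0,"grip":100},
    {"xyz":[0,0,5],"roll":0,"grip":100},
  ],
)

```text
time_s: 17.37
position: [0.5782, 0.2655, 0.0761]
tcp_rot: [[-0.721, 0.693, -0.003], [0.693, 0.721, -0.001], [0.001, -0.002, -1.0]]
force: [-0.3, 0.8, 0.6]
opening: 1.001
grasp_force: 0.0
```

move_arm(
  increments=[
    {"xyz":[0,0,0],"roll":0,"grip":100},
    {"xyz":[0,0,0],"roll":0,"grip":100},
    {"xyz":[0,0,0],"roll":0,"grip":100},
    {"xyz":[0,0,0],"roll":0,"grip":100},
  ],
)

```text
time_s: 17.7
position: [0.5804, 0.2663, 0.0791]
tcp_rot: [[-0.721, 0.693, 0.003], [0.693, 0.721, 0.001], [-0.002, 0.003, -1.0]]
force: [-0.8, -1.2, 0.9]
opening: 0.999
grasp_force: 0.0
```

```bash
python3 - <<'E'
from h import *
go([.5807,.2660,.059],46)
E
```

```text
pos [0.5804 0.2663 0.0791] yang 46.13 t 17.7 shift mm [-0.4 -0.1 20.1] roll 0.0022 open 0.998531361624 gf 0.0 F [-0.78 -1.2   0.88]
```

move_arm(
  increments=[
    {"xyz":[0,0,8],"roll":0,"grip":100},
    {"xyz":[0,0,7],"roll":0,"grip":100},
    {"xyz":[0,0,4],"roll":0,"grip":100},
    {"xyz":[0,0,0],"roll":0,"grip":100},
    {"xyz":[0,0,0],"roll":0,"grip":0},
  ],
)

```text
time_s: 18.12
position: [0.5786, 0.2659, 0.0577]
tcp_rot: [[-0.721, 0.693, -0.001], [0.693, 0.721, -0.0], [0.001, -0.001, -1.0]]
force: [-0.6, -0.3, -0.0]
opening: 0.973
grasp_force: 0.0
```

move_arm(
  increments=[
    {"xyz":[0,0,0],"roll":0,"grip":0},
    {"xyz":[0,0,0],"roll":0,"grip":0},
    {"xyz":[0,0,0],"roll":0,"grip":0},
    {"xyz":[0,0,0],"roll":0,"grip":0},
    {"xyz":[0,0,0],"roll":0,"grip":0},
  ],
)

```text
time_s: 18.53
position: [0.5793, 0.266, 0.0586]
tcp_rot: [[-0.721, 0.693, 0.0], [0.693, 0.721, 0.0], [-0.0, 0.0, -1.0]]
force: [0.0, -0.2, 0.5]
opening: 0.629
grasp_force: 0.0
```

move_arm(
  increments=[
    {"xyz":[0,0,0],"roll":0,"grip":0},
    {"xyz":[0,0,0],"roll":0,"grip":0},
    {"xyz":[0,0,0],"roll":0,"grip":0},
    {"xyz":[0,0,0],"roll":0,"grip":0},
  ],
)

```text
time_s: 18.87
position: [0.5799, 0.2665, 0.0586]
tcp_rot: [[-0.721, 0.693, 0.002], [0.693, 0.721, 0.001], [-0.0, 0.002, -1.0]]
force: [1.3, 2.6, -1.5]
opening: 0.498
grasp_force: 30.0
```

The lid is gripped. Now the arc, at 0.1 rad per row.

move_arm(
  increments=[
    {"xyz":[7,-0.35,0],"roll":-0.1,"grip":0},
    {"xyz":[7,-0.35,0],"roll":-0.1,"grip":0},
    {"xyz":[7,-0.35,0],"roll":-0.1,"grip":0},
    {"xyz":[7,-0.35,0],"roll":-0.1,"grip":0},
    {"xyz":[7,-0.35,0],"roll":-0.1,"grip":0},
  ],
)

```text
time_s: 19.28
position: [0.5492, 0.2834, 0.0586]
tcp_rot: [[-0.966, 0.258, 0.001], [0.258, 0.966, 0.0], [-0.001, 0.0, -1.0]]
force: [0.5, -0.0, -1.5]
opening: 0.496
grasp_force: 30.0
```

```bash
python3 - <<'E'
from h import *
a=np.radians(46.1+28.65); go([.5325+.07*np.cos(a),.2157+.07*np.sin(a),.0595],74.75)
E
```

```text
pos [0.5492 0.2834 0.0586] yang 75.06 t 19.2833 shift mm [-1.7  0.3 -0.9] roll 0.0054 open 0.4956118708239012 gf 29.997918605804443 F [ 0.46 -0.03 -1.47]
```

Tracking well with little force, so I'll carry on round.

move_arm(
  increments=[
    {"xyz":[7,-0.35,0],"roll":-0.1,"grip":0},
    {"xyz":[7,-0.35,0],"roll":-0.1,"grip":0},
    {"xyz":[7,-0.35,0],"roll":-0.1,"grip":0},
    {"xyz":[7,-0.35,0],"roll":-0.1,"grip":0},
    {"xyz":[7,-0.35,0],"roll":-0.1,"grip":0},
  ],
)

```text
time_s: 19.7
position: [0.5145, 0.2834, 0.0586]
tcp_rot: [[-0.971, -0.237, 0.001], [-0.237, 0.971, -0.001], [-0.001, -0.001, -1.0]]
force: [1.8, -1.6, -1.0]
opening: 0.5
grasp_force: 30.0
```

move_arm(
  increments=[
    {"xyz":[7,-0.35,0],"roll":-0.1,"grip":0},
    {"xyz":[7,-0.35,0],"roll":-0.1,"grip":0},
    {"xyz":[7,-0.35,0],"roll":-0.1,"grip":0},
    {"xyz":[7,-0.35,0],"roll":-0.1,"grip":0},
    {"xyz":[7,-0.35,0],"roll":-0.1,"grip":0},
  ],
)

```text
time_s: 20.12
position: [0.4841, 0.2668, 0.0586]
tcp_rot: [[-0.739, -0.674, 0.001], [-0.674, 0.739, -0.001], [-0.001, -0.002, -1.0]]
force: [2.9, -1.1, -1.7]
opening: 0.496
grasp_force: 30.0
```

move_arm(
  increments=[
    {"xyz":[7,-0.35,0],"roll":-0.1,"grip":0},
    {"xyz":[7,-0.35,0],"roll":-0.1,"grip":0},
    {"xyz":[7,-0.35,0],"roll":-0.1,"grip":0},
    {"xyz":[7,-0.35,0],"roll":-0.1,"grip":0},
    {"xyz":[7,-0.35,0],"roll":-0.1,"grip":0},
  ],
)

```text
time_s: 20.53
position: [0.4654, 0.2378, 0.0586]
tcp_rot: [[-0.326, -0.946, 0.002], [-0.946, 0.326, -0.001], [-0.0, -0.002, -1.0]]
force: [3.6, -1.7, -3.5]
opening: 0.497
grasp_force: 30.0
```

move_arm(
  increments=[
    {"xyz":[2,0,0],"roll":-0.05,"grip":0},
    {"xyz":[0,0,0],"roll":0,"grip":0},
    {"xyz":[0,0,0],"roll":0,"grip":0},
    {"xyz":[0,0,0],"roll":0,"grip":0},
    {"xyz":[0,0,0],"roll":0,"grip":0},
  ],
)

```text
time_s: 20.95
position: [0.4645, 0.2349, 0.0586]
tcp_rot: [[-0.283, -0.959, 0.001], [-0.959, 0.283, -0.003], [0.002, -0.001, -1.0]]
force: [2.9, -5.6, -1.0]
opening: 0.494
grasp_force: 30.0
```

```bash
python3 - <<'E'
from lids import *
b=lids("side"); c=lids("top"); w=lids("wrist")
a=np.radians(164); go([.5325+.07*np.cos(a),.2157+.07*np.sin(a),.0595],164)
cv2.imwrite("pics/end.png",np.hstack([cv2.resize(b[220:380,230:486],(400,250)),cv2.resize(c[80:320,100:484],(400,250))])[...,::-1])
E
```

```text
side lid 218 mean [0.5979 0.1982 0.1146] circ 597.5 196.4 22.9 red 0.0
side lid 262 mean [0.4652 0.2394 0.1146] circ 466.0 242.3 30.6 red 0.93
side lid 269 mean [0.5515 0.2855 0.1146] circ 552.4 283.9 22.5 red 0.0
side yellow 89 [0.3959 0.2593 0.0302] 395.6 258.3 16.0
top lid 277 mean [0.599  0.1954 0.1148] circ 599.3 196.2 22.2 red 0.0
top lid 63 mean [0.5549 0.2952 0.115 ] circ 557.1 292.0 13.7 red 0.0
top lid 279 mean [0.5119 0.1489 0.1144] circ 511.9 149.6 21.6 red 0.0
top lid 52 mean [0.4669 0.2414 0.1151] circ 467.3 242.1 21.7 red 0.96
top lid 101 mean [0.463  0.2232 0.1143] circ 466.7 225.8 23.3 red 0.9
top yellow 99 [0.3963 0.2536 0.0303] 397.0 253.9 14.6
wrist lid 5942 mean [0.5106 0.1484 0.1144] circ 511.9 149.2 22.3 red 0.0
wrist lid 1869 mean [0.5911 0.1864 0.1138] circ 598.1 194.4 22.2 red 0.0
wrist lid 3152 mean [0.4628 0.2282 0.1144] circ 461.9 225.1 30.6 red 0.89
pos [0.4645 0.2349 0.0585] yang 163.57 t 21.1 shift mm [-0.3 -0.7 -1. ] roll -0.0075 open 0.49891078749232187 gf 30.001209676265717 F [ 2.12 -5.64 -1.22]
```

View pics/end.png

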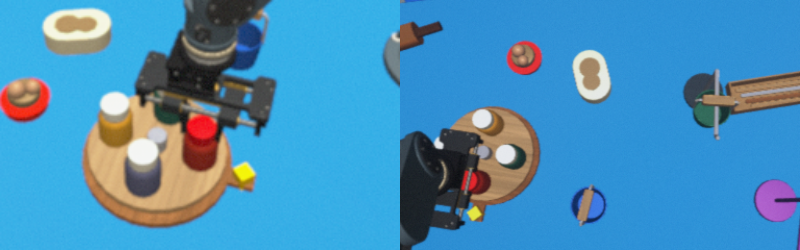

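The red jar stands at the pointer: left half, red lid (203,127) beside the yellow block (244,175). The opposite lid puts the carousel within about 1° (1–2 mm). The pail still hangs in the right half. I'll let it settle, then hand in.

move_arm(
  increments=[
    {"xyz":[0,0,0],"roll":0,"grip":0},
    {"xyz":[0,0,0],"roll":0,"grip":0},
    {"xyz":[0,0,0],"roll":0,"grip":0},
    {"xyz":[0,0,0],"roll":0,"grip":0},
    {"xyz":[0,0,0],"roll":0,"grip":0},
  ],
)

```text
time_s: 21.52
position: [0.4645, 0.2349, 0.0586]
tcp_rot: [[-0.283, -0.959, 0.001], [-0.959, 0.283, -0.003], [0.002, -0.001, -1.0]]
force: [3.7, -5.4, -1.0]
opening: 0.499
grasp_force: 30.0
```

```bash
python3 - <<'E'
from h import *
go([.4652,.2350,.0595],164)
print(bot.hand_in())
E
```

```text
pos [0.4645 0.2349 0.0586] yang 163.57 t 21.5167 shift mm [-0.3 -0.6 -0.9] roll -0.0075 open 0.498665996484307 gf 30.001218616962433 F [ 3.7  -5.45 -1.02]
the job is handed in; nothing more can be done
None
```

I handed the job in at 21.5 s, with no verdict returned: the green pail hangs released on the grey hook, and the red-lidded jar is held by its lid at the yellow pointer, within about 2 mm by my measurements.

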